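# Change over the trays in the fittings rack

## Task

The tray of square base plates was left hanging out of the bench rack: push it fully home, and draw the tray of pipe elbows out to its stop, with a fingertip hooked behind its front lip. Work by touch only: don't pinch the elbow tray's front between the fingers, take or lift nothing, leave the other two trays shut and don't disturb the things standing about.

Things in the scene. Friction and masses are not known exactly. Their poses are not given: they have to be found in the camera images.
- rack: low grey steel rack fixed on the bench, 330 deep (x), 430 wide (y), 108 tall. Origin: centre of its underside. Own +x runs from its open front to its back. A hood 108 high covers only the part behind own x = -10 mm; in front are just 30 mm high guides between the trays and a cheek sloping from the hood. Four bays at own y = -159, -53, 53, 159 mm; which tray is in which bay varies.
- elbow_tray (a joint): how far the tray that holds grey plastic 90-degree pipe elbows, lying in a jumble (each about 51 x 51 x 31 mm) is drawn out, m: 0 = fully home, 0.130 = outer stop. Slides on runners along the rack's own -x, about 2.5 N friction, no spring; stays where left.
- elbow_lip (a point): top middle of the elbow tray's front lip, 56 mm above the bench, 3 mm behind the front wall's outer face; moves with the tray. Axes: x into the rack, y along the lip, z up. The front wall is 45 tall, its top edge an 8 mm thick bead. Behind it an empty, open-topped finger pocket 91 mm wide: clear from 4 to 59 mm behind this point, floor 42 mm below it. Trays are alike but for the stock.
- plate_tray (a joint): how far the tray that holds two stacks of dark square steel base plates (76 x 76 x 6 mm, a hole near each corner) is drawn out, m: 0 = fully home, 0.130 = outer stop. Slides on runners along the rack's own -x, about 2.5 N friction, no spring; stays where left.
- plate_lip (a point): top middle of the plate tray's front lip, 56 mm above the bench, 3 mm behind the front wall's outer face; moves with the tray. Axes: x into the rack, y along the lip, z up. The front wall is 45 tall, its top edge an 8 mm thick bead. Behind it an empty, open-topped finger pocket 91 mm wide: clear from 4 to 59 mm behind this point, floor 42 mm below it. Trays are alike but for the stock.
- coupling_tray (a joint): how far the tray that holds straight grey plastic couplings, short tubes 35 mm across and 48 mm tall standing upright in two rows is drawn out, m: 0 = fully home, 0.130 = outer stop. Slides on runners along the rack's own -x, about 2.5 N friction, no spring; stays where left.
- coupling_lip (a point): top middle of the coupling tray's front lip, 56 mm above the bench, 3 mm behind the front wall's outer face; moves with the tray. Axes: x into the rack, y along the lip, z up. The front wall is 45 tall, its top edge an 8 mm thick bead. Behind it an empty, open-topped finger pocket 91 mm wide: clear from 4 to 59 mm behind this point, floor 42 mm below it. Trays are alike but for the stock.
- nipple_tray (a joint): how far the tray that holds steel pipe nipples, plain tubes 25 mm across and 88 mm long lying across the tray in two layers is drawn out, m: 0 = fully home, 0.130 = outer stop. Slides on runners along the rack's own -x, about 2.5 N friction, no spring; stays where left.
- nipple_lip (a point): top middle of the nipple tray's front lip, 56 mm above the bench, 3 mm behind the front wall's outer face; moves with the tray. Axes: x into the rack, y along the lip, z up. The front wall is 45 tall, its top edge an 8 mm thick bead. Behind it an empty, open-topped finger pocket 91 mm wide: clear from 4 to 59 mm behind this point, floor 42 mm below it. Trays are alike but for the stock.
- rack_front (a point): top front edge of the rack's hood, middle, 108 mm above the bench. The trays in front of it: blue plastic, 97 mm wide, 325 long, side walls 45 tall beside the finger pocket and 70 behind it, underside 11 mm above the bench; a 40 tall cross divider parts pocket and stock; the label strip on each front is 34 tall and its face is 5 mm ahead of the lip point.
- elbow_face: aluminium label strip, 95 mm wide and 34 mm tall, on the outer front of the elbow tray's front wall; origin at mid-height on its rear side, where it meets the wall. Only the outside of the front: a hooking fingertip does not touch it.
- elbow_a_mid (a point): middle of the one loose grey elbow (51 x 51 x 31 mm, 35 g) lying on the elbow tray's floor right behind the pocket's divider (the rest of the heap is fast to the tray); it rides along with the tray and is not to be taken out.
- socket_mid (a point): middle of: loose grey plastic pipe socket, open tube 68 mm across and 90 mm tall, standing on the bench left of the rack
- reducer_mid (a point): middle of: loose grey plastic reducer, 72 mm across and 80 mm tall, standing on the bench close to the rack's left side
- jar_mid (a point): middle of: loose jar of jointing compound, 64 mm across and 75 mm tall, standing on the bench to the right
- tape_mid (a point): middle of: loose tape measure, yellow and black, 68 x 34 x 62 mm, standing on the bench close to the rack's right side
- wrench_grip (a point): loose steel wrench 190 mm long, lying flat on the bench between robot and rack; this point is on its handle
- carton_mid (a point): middle of: loose open cardboard carton 160 x 120 x 85 mm with large elbows in it, 0.9 kg, on the bench left of the rack
- post_base_mid (a point): middle of: loose steel post base: square plate 90 x 90 x 8 mm with a 27 mm stub, 63 mm tall in all, on the bench to the left

How it is judged:
By the outcome, as a careful person would: the job done as asked, in the order asked, and still so for the second after the job is handed in, with the robot touching nothing.
It also fails if it takes over 45 s, if anything falls off the work surface, if the arm or the gripper's body presses on something with over 40 N, if the wrist force passes 120 N, or if a joint passes its speed limit or range.

## Robot

A 6-joint arm with a two-finger parallel gripper is mounted at the origin on the work surface. World frame = base frame: x ahead of the robot, y to its left, z up, the work surface at z = 0. Lengths are in m, angles in rad, forces in N, time in s.
With the tool pointing down it reaches from about 0.35 to 0.875 m from the base axis. Payload 4.2 kg.
Tool frame: the origin (TCP) lies midway between the tips of the shut fingers; the grasp point (between the pads) lies 19 mm behind it (env.grip_depth is the distance from the TCP to the grasp point, in m); z points along the fingers, y is the direction in which the jaws open and shut (so a half turn about z gives the same grasp; the last joint's range is limited). The gripper opens to 85 mm and grips with 20 to 120 N. Pads are 22 mm wide; open, the fingers measure 114 mm over their backs; the gripper's body (76 mm by 85 mm) begins 54 mm behind the grasp point. The pads swing forward as they close: fully open they stand 13 mm farther back than shut.
Start: joints at [-1.036, 0.385, 0.008, 0, -1.194, -0.259], TCP at [0.17, -0.601, 0.231] pointing down, gripper open.
Joint ranges: [-3.14, 3.14], [-1.21, 2.06], [-1.07, 1.41], [-3.16, 2.05], [-2.99, -0.16], [-3.1, 3.1]. Speed limits (rad/s): [2.79, 2.79, 3.14, 3.14, 3.14, 3.14].

## Interface

Orientations are given as a unit quaternion [x, y, z, w].
In Python, from station import readout, viewer, workorder, outline_of, env gives the robot as it stands.
- The arm moves only by the tool step_arm, never from a script. Its argument "steps" is one flat list of numbers, 5 for each row, row after row: the shift along the tool's x, y, z in mm, then the turn about the tool's z in degrees, then the opening, from 0 (shut) to 1 (fully open). A call has 1 to 20 rows; each row shifts and turns the commanded pose from where the row before left it, along the tool's axes as they then stand; what a row does not reach is not made up. A row lasts 1/12 s, in which the tool goes at most 41.7 mm and 7.16 degrees, less where a joint would pass 70% of its speed; a pose out of reach is approached as far as the arm can. A call is refused whole if a number of a shift passes 41.7 or a number of a turn 7.16, either way. A call with a gripper value outside its range is refused whole. The fingers move at their own pace and stop on an object; the grip force is fixed at half the most. Time passes only in rows, so rows that do not move let the fingers close. It gives the time, the measured TCP pose, the force and the opening at its end, in the units of the state.
- readout.observe(): the state, without advancing time (a new reading comes with each control period).
- viewer.read_camera(name): name is "scene" or "top" or "wrist"; returns a dict with "frame" (384x512x3 uint8, red, green, blue), "intrinsics" (3x3 intrinsics, pixels), "dist_coeffs" ([k1, k2, p1, p2, k3] as OpenCV has them; the pictures are not rectified), "R" (3x3) and "t" (3): a world point X has camera coordinates R X + t; the wrist camera has in their place "hand_eye" (4x4, takes a point from camera to tool coordinates, whose origin is the TCP and whose axes are the flange's). Camera axes: x right, y down, z forward; pixel columns grow to the right and rows downward; lengths in m; the calibration is good to about 2 mm. A picture is of the moment at which its call begins: read the wrist's pose just before it. There is no depth.
- workorder.sign_off(): hands the job in, once; it reports no verdict.
Trained networks look in the newest picture that a camera, given by its name, has taken for a name from the list of things; names that differ only in an ending like _2 or _b are one class to them, and where a whole thing is asked for, a point or a joint stands for the part that bears it (a point fixed in the world has none). Each returns a list of dicts, best first, with "conf" (0 to 1); they miss things now and then, are a little off and sometimes report something else, mostly with a low value. They report only what shows in the picture. A call takes as long as a camera call.
- outline_of(name, camera): "pixels" (384x512 bool, what is visible of it) and "rect" ([left, top, right, bottom] in pixels, round what is visible of it).
The state is a dict: "clock": time; "q": joint angles; "joint_velocities": joint speeds; "effort": joint torques, N m; "position": TCP position; "ee_rot": TCP orientation; "contact_force": force on the tool from outside, world axes, zero at the start; "wrist_torque": the same for the moment, N m; "grip_width": finger opening in m.
Only numpy, scipy, OpenCV 4.12 (cv2) and the standard library are available. Lean on these libraries where they do the work, as an engineer would, in place of code of your own. Each camera call takes 0.05 s, during which the arm holds its last target.

## Working session

There is one attempt and no reset: what is moved stays moved. The work goes in short steps, Python scripts to look and compute and a tool call to move; the robot and the scene stay as the last step left them, time stands still between calls to the robot, and variables do not carry over. Pictures are saved under pics/ and viewed, and the job is handed in when it is done.

Besides the shell and the picture viewer there is one more tool, called after "Emit:" as name(argument=value, ...) on one line, values as JSON. step_arm: Moves the arm, as the interface text tells. Its arguments: {"type":"object","properties":{"steps":{"type":"array"}},"required":["steps"]}

```bash
ls; mkdir -p pics
cat > h.py <<'E'
import numpy as np,cv2
from station import readout, viewer, workorder, outline_of, env
def save(im,n): cv2.imwrite('pics/'+n+'.png',im[:,:,::-1])
E
python3 - <<'E'
from h import *
s=readout.observe()
print({k:np.round(v,3) for k,v in s.items()})
for c in ['scene','top','wrist']:
    d=viewer.read_camera(c); save(d['frame'],c+'0'); print(c,{k:np.round(v,4).tolist() for k,v in d.items() if k!='frame'})
    if c!='wrist':
      for n in ['elbow_tray','plate_tray','coupling_tray','nipple_tray','rack','elbow_face','wrench_grip','elbow_a_mid']:
        o=outline_of(n,c); print(n,[(round(x['conf'],2),x['rect']) for x in o[:3]])
E
```

```text
pics
{'clock': np.float64(0.0), 'q': array([-1.036e+00,  3.860e-01,  7.000e-03, -1.000e-03, -1.194e+00,
       -2.590e-01]), 'joint_velocities': array([-0.001, -0.   , -0.001,  0.001,  0.001, -0.001]), 'effort': array([-1.0000e-03, -3.9229e+01,  1.8840e+01,  4.1860e+00, -5.0000e-03,
       -0.0000e+00]), 'position': array([ 0.17 , -0.601,  0.23 ]), 'ee_rot': array([-0.137,  0.991,  0.001, -0.   ]), 'contact_force': array([-0.477,  0.273,  0.367]), 'wrist_torque': array([-0.016, -0.036, -0.029]), 'grip_width': np.float64(0.085)}
scene {'intrinsics': [[360.3136, 0.0, 256.31], [0.0, 360.3136, 194.0696], [0.0, 0.0, 1.0]], 'dist_coeffs': [-0.1049, 0.0, 0.0, 0.0, 0.0], 'R': [[0.57, 0.8215, 0.0139], [0.6504, -0.4408, -0.6185], [-0.502, 0.3616, -0.7856]], 't': [-0.3566, -0.3077, 1.448]}
elbow_tray [(0.75, [218.8, 214.1, 280.2, 262.3]), (0.71, [270.8, 123.9, 303.6, 150.4])]
plate_tray [(0.62, [236.5, 181.4, 310.3, 242.0]), (0.21, [283.4, 185.4, 335.0, 226.7])]
coupling_tray [(0.73, [283.8, 186.4, 335.9, 227.0]), (0.62, [189.7, 225.7, 246.1, 285.9])]
nipple_tray [(0.97, [283.5, 186.0, 332.1, 2
[... 510 characters left out ...]
.2])]
plate_tray [(0.82, [242.9, 134.5, 275.9, 215.9]), (0.69, [216.2, 137.0, 247.7, 190.0])]
coupling_tray [(0.97, [303.9, 139.0, 334.0, 191.6])]
nipple_tray [(0.77, [217.2, 135.8, 247.6, 189.2]), (0.57, [277.5, 141.5, 305.3, 190.0])]
rack [(0.64, [216.5, 87.7, 337.7, 184.7])]
elbow_face [(0.33, [189.0, 164.2, 210.2, 184.3])]
wrench_grip [(0.83, [298.4, 233.5, 342.6, 276.6])]
elbow_a_mid [(0.53, [279.4, 155.1, 295.9, 173.8])]
wrist {'intrinsics': [[346.322, 0.0, 249.697], [0.0, 346.322, 190.8966], [0.0, 0.0, 1.0]], 'dist_coeffs': [-0.071, 0.0, 0.0, 0.0, 0.0], 'hand_eye': [[0.0001, -0.9637, -0.2671, 0.0667], [1.0, 0.0001, -0.0, -0.0003], [0.0, -0.2671, 0.9637, -0.142], [0.0, 0.0, 0.0, 1.0]]}
```

Run:
```python
import cv2
t=cv2.imread('pics/top0.png'); cv2.imwrite('pics/top0c.png',cv2.resize(t[70:290,150:400],None,fx=3,fy=2.7)[:600])
t=cv2.imread('pics/scene0.png'); cv2.imwrite('pics/scene0c.png',cv2.resize(t[110:370,140:400],None,fx=2.3,fy=2.3,interpolation=cv2.INTER_CUBIC))
```

```text
(no output)
```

View pics/top0c.png

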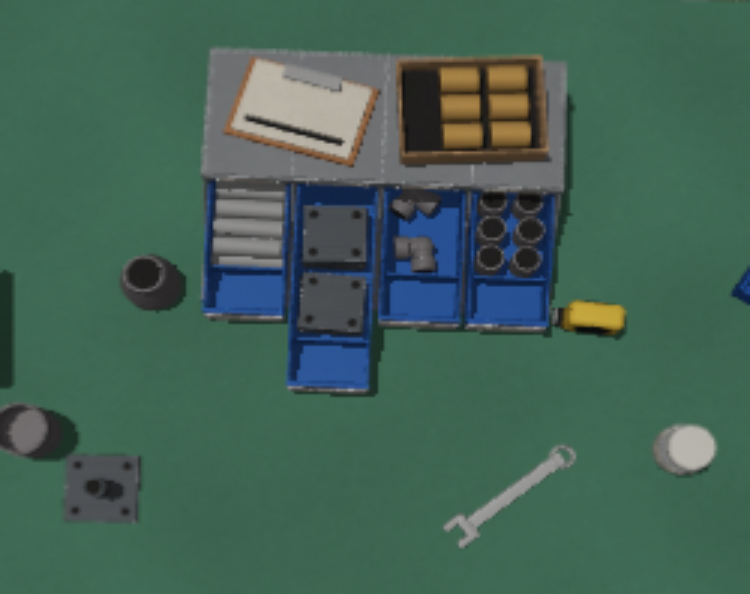

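View pics/scene0c.png

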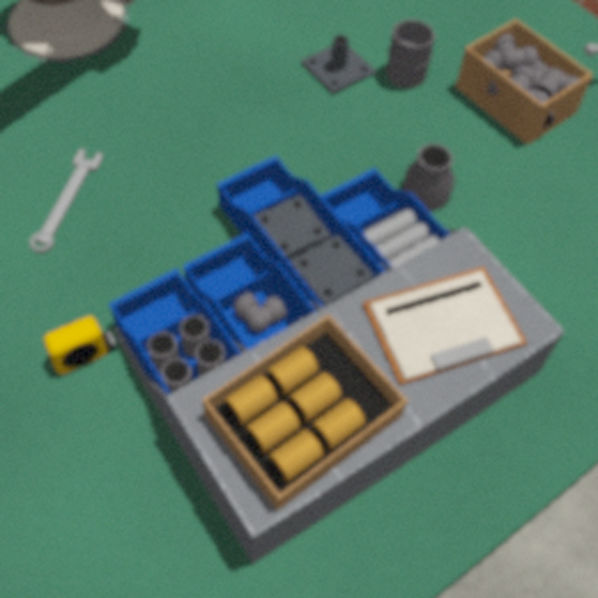

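View pics/top0.png

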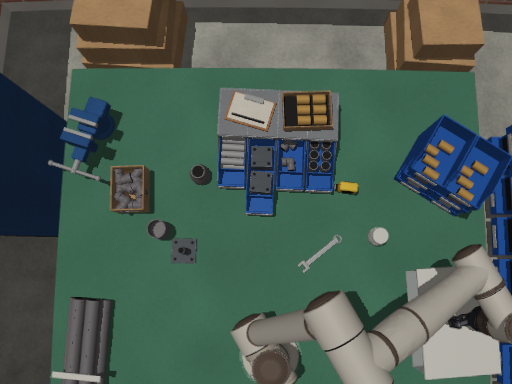

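Top view: bays from left are nipples, plates (drawn out, front lip about pixel 246–273, 214), elbows (lip about 277–303, 190) and couplings. I'll get positions from this first.

```bash
cat >> h.py <<'E'
def ray(d,pts,T=None):
    pts=np.array(pts,float).reshape(-1,1,2)
    u=cv2.undistortPoints(pts,d['intrinsics'],d['dist_coeffs']).reshape(-1,2)
    r=np.c_[u,np.ones(len(u))]
    if T is None:
        R=np.array(d['R']);t=np.array(d['t']); return -R.T@t, r@R
    return T[:3,3], r@T[:3,:3].T
def onz(d,pts,z,T=None):
    o,r=ray(d,pts,T); return o+r*((z-o[2])/r[:,2])[:,None]
def wristT(s,d):
    from scipy.spatial.transform import Rotation as Ro
    T=np.eye(4);T[:3,:3]=Ro.from_quat(s['ee_rot']).as_matrix();T[:3,3]=s['position'];return T@np.array(d['hand_eye'])
def proj(d,P,T=None):
    if T is None: R=np.array(d['R']);t=np.array(d['t'])
    else: R=T[:3,:3].T;t=-R@T[:3,3]
    return cv2.projectPoints(np.array(P,float).reshape(-1,1,3),cv2.Rodrigues(R)[0],t,d['intrinsics'],d['dist_coeffs'])[0].reshape(-1,2)
E
python3 - <<'E'
from h import *
d=viewer.read_camera('top')
c=lambda L:[(150+x/3,70+y/2.7) for x,y in L]
print(np.round(onz(d,c([(205,315),(283,317),(289,387),(368,390),(382,322),(460,326),(470,324),(548,328)]),.056),3))
print('hood',np.round(onz(d,c([(202,178),(565,188),(210,48),(566,60)]),.108),3))
E
```

```text
[[ 0.597  0.193  0.056]
 [ 0.595  0.1    0.056]
 [ 0.501  0.091  0.056]
 [ 0.499 -0.003  0.056]
 [ 0.59  -0.019  0.056]
 [ 0.585 -0.112  0.056]
 [ 0.588 -0.124  0.056]
 [ 0.584 -0.218  0.056]]
hood [[ 0.771  0.196  0.108]
 [ 0.762 -0.233  0.108]
 [ 0.951  0.192  0.108]
 [ 0.939 -0.237  0.108]]
```

Emit:
step_arm(steps=[0,0,-5,6,0,0,0,-5,6,0,-20,10,0,5,0,-25,20,0,0,0,-25,20,0,0,0,-25,25,0,0,0,-25,30,0,0,0,-25,30,0,0,0,-25,30,0,0,0])

```text
clock: 1.75
position: [0.3436, -0.4368, 0.2414]
ee_rot: [0.011, 1.0, -0.0, 0.0]
contact_force: [1.2, -0.6, 0.0]
grip_width: 0.0001
```

```bash
cat > w.py <<'E'
from h import *
from scipy.spatial.transform import Rotation as Ro
s=readout.observe();M=Ro.from_quat(s['ee_rot']).as_matrix()
print(s['clock'],np.round(s['position'],4),'tx',np.round(M[:,0],4),'tz',np.round(M[:,2],4),'F',np.round(s['contact_force'],2),s['grip_width'])
E
python3 w.py
```

```text
1.75 [ 0.3436 -0.4368  0.2414] tx [-9.998e-01  2.130e-02 -2.000e-04] tz [ 2.e-04 -2.e-04 -1.e+00] F [ 1.22 -0.57  0.02] 0.00011028462204523721
```

Emit:
step_arm(steps=[-5,20,0,0,0,-5,30,0,0,0,-5,32,0,0,0,-5,32,0,0,0,-5,32,0,0,0,-5,32,0,0,0,-5,32,0,0,0,-5,32,0,0,0,-5,32,0,0,0,-5,32,0,0,0,-5,32,0,0,0,-5,30,0,0,0,-5,25,0,0,0,-3,15,0,0,0,0,9,0,0,0,0,0,0,0,0])

```text
clock: 3.08
position: [0.4195, -0.0216, 0.2414]
ee_rot: [0.009, 1.0, 0.0, 0.0]
contact_force: [-0.1, -0.0, -0.5]
grip_width: -0.0001
```

```bash
cat > look.py <<'E'
from h import *
import sys,pickle
s=readout.observe();d=viewer.read_camera('wrist');T=wristT(s,d)
save(d['frame'],sys.argv[1]);print(np.round(s['position'],4))
pickle.dump((s,d,T),open(sys.argv[1]+'.pkl','wb'))
cv2.imwrite('pics/'+sys.argv[1]+'b.png',cv2.resize(d['frame'],(800,600),interpolation=cv2.INTER_CUBIC)[:,:,::-1])
for n in ['elbow_tray','plate_tray']:
    o=outline_of(n,'wrist'); print(n,[(round(x['conf'],2),x['rect']) for x in o[:3]])
E
python3 w.py; python3 look.py w1
```

```text
3.0833 [ 0.4195 -0.0216  0.2414] tx [-9.998e-01  1.860e-02 -3.000e-04] tz [ 3.e-04  2.e-04 -1.e+00] F [-0.09 -0.02 -0.5 ] -0.00012304258930849146
[ 0.4195 -0.0216  0.2414]
elbow_tray [(0.7, [245.4, 327.4, 256.8, 346.9])]
plate_tray [(0.83, [269.2, 228.5, 361.0, 339.6]), (0.74, [443.7, 300.0, 512.0, 354.2])]
```

View pics/w1b.png

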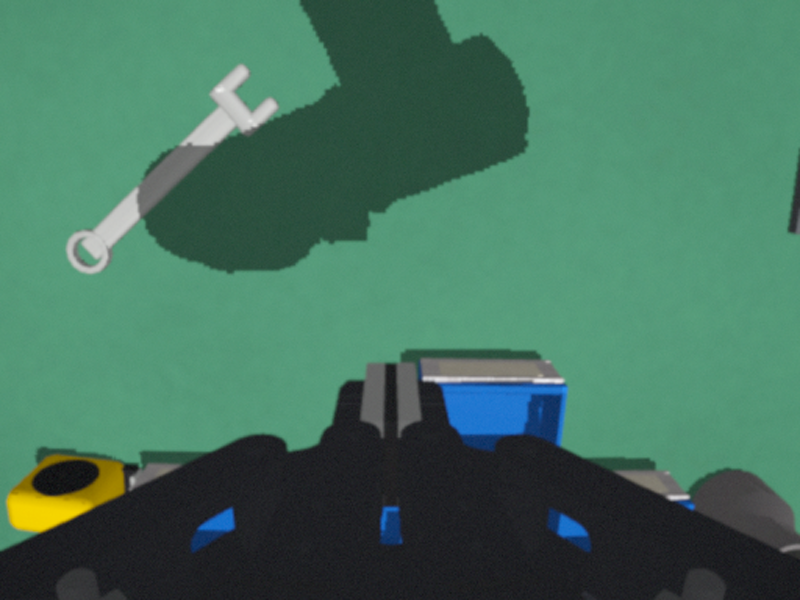

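Wrist view: the plate tray's front lip shows as the white line at (418–565, ~382) in the 800-wide picture, with the wrench at upper left and the tape at lower left. I'll triangulate the plate lip from wrist and top views.

Run:
```python
from h import *
import pickle
s,d,T=pickle.load(open('w1.pkl','rb'))
w=np.array([(420,381),(565,383),(418,358),(552,362)])*.64
print(onz(d,w[:2],.056,T).round(4), onz(d,w[2:],.056,T).round(4))
t=viewer.read_camera('top');sc=viewer.read_camera('scene');save(t['frame'],'top1');save(sc['frame'],'sc1')
cv2.imwrite('pics/t1c.png',cv2.resize(t['frame'][130:225,210:340],None,fx=6,fy=6,interpolation=cv2.INTER_CUBIC)[:,:,::-1])
cv2.imwrite('pics/s1c.png',cv2.resize(sc['frame'][170:270,180:320],None,fx=5.6,fy=5.6,interpolation=cv2.INTER_CUBIC)[:,:,::-1])
```

```text
[[ 0.5004 -0.0034  0.056 ]
 [ 0.5041  0.0928  0.056 ]] [[ 0.4842 -0.0047  0.056 ]
 [ 0.4889  0.083   0.056 ]]
```

View pics/t1c.png

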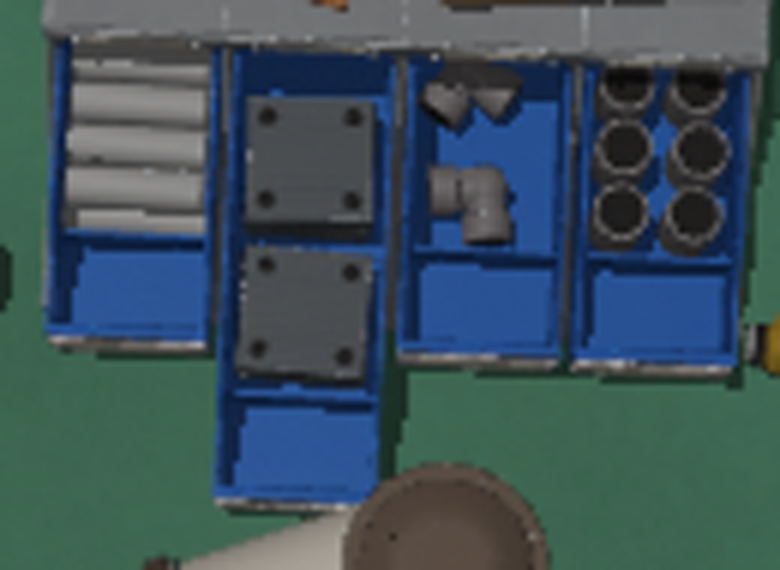

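View pics/s1c.png

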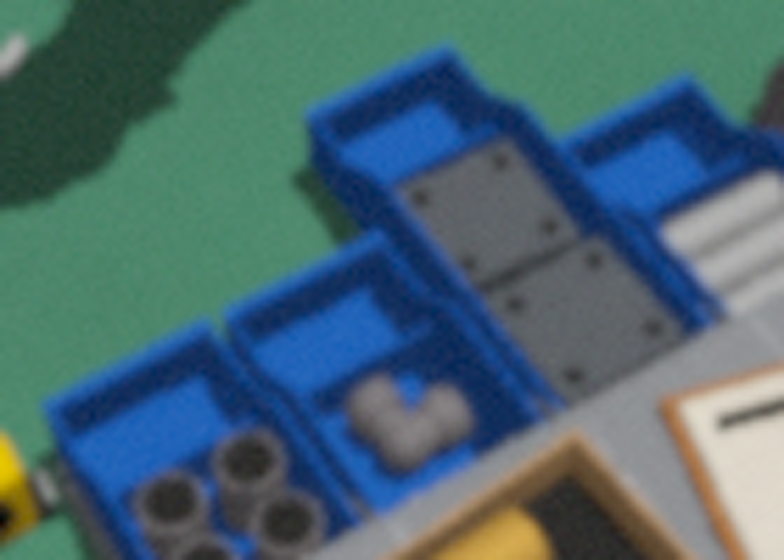

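Run:
```python
from h import *
t=viewer.read_camera('top');sc=viewer.read_camera('scene')
A={'plate+':((217,496),(448,45)),'plate-':((376,501),(308,112)),'elb+':((400,353),(380,235)),'elb-':((560,360),(228,305)),'cpl+':((573,361),(212,325)),'cpl-':((738,367),(48,405)),'nip+':((47,338),(690,80)),'nip-':((210,342),(570,140))}
for k,(a,b) in A.items():
    a=[(210+a[0]/6,130+a[1]/6)];b=[(180+b[0]/5.6,170+b[1]/5.6)]
    o1,r1=ray(t,a);o2,r2=ray(sc,b);r1=r1[0];r2=r2[0]
    L=np.linalg.lstsq(np.c_[r1,-r2],o2-o1,rcond=None)[0]
    p1=o1+L[0]*r1;p2=o2+L[1]*r2
    print(k,((p1+p2)/2).round(4),'gap',np.linalg.norm(p1-p2).round(4),'top@.056',onz(t,a,.056)[0].round(4),'sc',onz(sc,b,.056)[0].round(4))
```

```text
plate+ [0.5056 0.094  0.0522] gap 0.0053 top@.056 [0.5039 0.0915 0.056 ] sc [0.5094 0.0944 0.056 ]
plate- [ 0.5031 -0.0013  0.0533] gap 0.0039 top@.056 [ 0.5019 -0.003   0.056 ] sc [ 0.5059 -0.0007  0.056 ]
elb+ [ 0.594  -0.0142  0.0478] gap 0.0061 top@.056 [ 0.5912 -0.0167  0.056 ] sc [ 0.6002 -0.0147  0.056 ]
elb- [ 0.5899 -0.1094  0.0539] gap 0.0072 top@.056 [ 0.5879 -0.1125  0.056 ] sc [ 0.5927 -0.1068  0.056 ]
cpl+ [ 0.5904 -0.1191  0.0438] gap 0.0049 top@.056 [ 0.5874 -0.1203  0.056 ] sc [ 0.5987 -0.1203  0.056 ]
cpl- [ 0.5873 -0.2171  0.0484] gap 0.0069 top@.056 [ 0.5848 -0.2192  0.056 ] sc [ 0.5934 -0.2152  0.056 ]
nip+ [0.6019 0.1993 0.0449] gap 0.0068 top@.056 [0.5981 0.1953 0.056 ] sc [0.6099 0.1954 0.056 ]
nip- [0.6014 0.1042 0.0547] gap 0.0163 top@.056 [0.5966 0.0973 0.056 ] sc [0.606  0.1108 0.056 ]
```

Emit:
step_arm(steps=[-8,15,5,0,0,-8,22,15,0,0,-8,20,25,0,0,0,9,30,0,0,0,0,30,0,0,0,0,30,0,0,0,0,30,0,0,0,0,25,0,0,0,0,14,0,0,0,0,0,0,0])

```text
clock: 4.27
position: [0.4427, 0.0413, 0.0345]
ee_rot: [0.011, 1.0, -0.002, -0.003]
contact_force: [0.9, -0.5, -0.2]
grip_width: -0.0001
```

```bash
python3 w.py
```

```text
4.2667 [0.4427 0.0413 0.0345] tx [-0.9997  0.0223  0.0067] tz [-0.0067 -0.003  -1.    ] F [ 0.9  -0.49 -0.2 ] -6.223441491858056e-05
```

Emit:
step_arm(steps=[-15,4,0,0,0,-15,0,0,0,0,-6,0,0,0,0,-6,0,0,0,0,-6,0,0,0,0,-6,0,0,0,0,-8,0,0,0,0,-8,0,0,0,0,-8,0,0,0,0,-8,0,0,0,0,-8,0,0,0,0,-8,0,0,0,0,-8,0,0,0,0,-5,0,0,0,0])

```text
clock: 5.43
position: [0.5612, 0.0443, 0.0371]
ee_rot: [0.011, 1.0, 0.0, 0.0]
contact_force: [-2.8, -2.2, 0.6]
grip_width: 0.0
```

```bash
python3 w.py
```

```text
5.4333 [0.5612 0.0443 0.0371] tx [-9.998e-01  2.100e-02 -6.000e-04] tz [ 6.e-04  1.e-04 -1.e+00] F [-2.76 -2.21  0.56] 3.779798424711089e-05
```

Contact is pushing at about 2.8 N, as expected for the runner friction. I'll continue slowly until it hits the home stop.

Emit:
step_arm(steps=[-3,0,0,0,0,-3,0,0,0,0,-3,0,0,0,0,-2,0,0,0,0,0,0,0,0,0])

```text
clock: 5.85
position: [0.5714, 0.0443, 0.0372]
ee_rot: [0.01, 1.0, 0.0, 0.0]
contact_force: [-1.2, -0.4, -1.0]
grip_width: -0.0
```

Emit:
step_arm(steps=[-2,0,0,0,0,-2,0,0,0,0,0,0,0,0,0])

```text
clock: 6.1
position: [0.5753, 0.0443, 0.0373]
ee_rot: [0.01, 1.0, 0.0, 0.0]
contact_force: [-0.8, -0.6, -1.4]
grip_width: -0.0001
```

Emit:
step_arm(steps=[-1.5,0,0,0,0,-1.5,0,0,0,0,0,0,0,0,0])

```text
clock: 6.35
position: [0.5783, 0.0441, 0.0374]
ee_rot: [0.01, 1.0, 0.0, 0.0]
contact_force: [-1.8, -1.2, -1.3]
grip_width: 0.0004
```

```bash
python3 w.py;python3 - <<'E'
from h import *
t=viewer.read_camera('top');sc=viewer.read_camera('scene')
cv2.imwrite('pics/t2c.png',cv2.resize(t['frame'][130:225,210:340],None,fx=6,fy=6,interpolation=cv2.INTER_CUBIC)[:,:,::-1])
cv2.imwrite('pics/s2c.png',cv2.resize(sc['frame'][170:270,180:320],None,fx=5.6,fy=5.6,interpolation=cv2.INTER_CUBIC)[:,:,::-1])
E
```

```text
6.35 [0.5783 0.0441 0.0374] tx [-9.998e-01  2.080e-02 -7.000e-04] tz [ 7.e-04  2.e-04 -1.e+00] F [-1.76 -1.21 -1.27] 0.0003645374436998767
```

View pics/s2c.png

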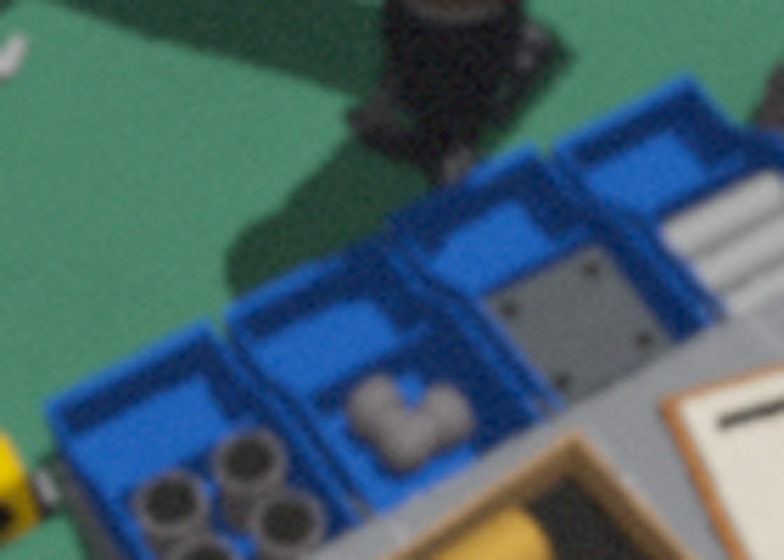

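Scene view: the plate tray's front (388,217)–(538,148) is nearly in line with its neighbours but still a few mm proud. I'll keep pushing.

Emit:
step_arm(steps=[-1.5,0,0,0,0,-1.5,0,0,0,0,0,0,0,0,0])

```text
clock: 6.7
position: [0.5813, 0.044, 0.0374]
ee_rot: [0.01, 1.0, 0.0, 0.0]
contact_force: [-0.5, -0.7, 0.2]
grip_width: 0.0001
```

Emit:
step_arm(steps=[-1.5,0,0,0,0,-1.5,0,0,0,0,0,0,0,0,0])

```text
clock: 6.95
position: [0.5843, 0.0439, 0.0374]
ee_rot: [0.01, 1.0, 0.0, 0.0]
contact_force: [-1.8, 1.1, -1.4]
grip_width: -0.0001
```

Emit:
step_arm(steps=[-1.5,0,0,0,0,-1.5,0,0,0,0,0,0,0,0,0])

```text
clock: 7.2
position: [0.5847, 0.0438, 0.0373]
ee_rot: [0.011, 1.0, -0.0, -0.002]
contact_force: [-8.2, 1.5, 4.8]
grip_width: 0.0004
```

Emit:
step_arm(steps=[-1,0,0,0,0,-1,0,0,0,0,0,0,0,0,0])

```text
clock: 7.45
position: [0.5847, 0.0437, 0.0373]
ee_rot: [0.011, 1.0, -0.001, -0.004]
contact_force: [-12.1, 3.9, 8.4]
grip_width: 0.0001
```

The home stop is reached: the tool stopped at x = 0.5847 while the force rose to 12 N. Now I'll back off and lift.

Emit:
step_arm(steps=[6,0,0,0,0,15,0,0,0,0,20,0,0,0,0,20,0,-10,0,0,10,0,-25,0,0,0,-10,-35,0,0,0,-25,-30,0,0,0,-30,-20,0,0,0,-30,0,0,0,0,-14,0,0,0,0,0,0,0,0])

```text
clock: 8.37
position: [0.5169, -0.0661, 0.1587]
ee_rot: [0.012, 1.0, 0.0, 0.003]
contact_force: [0.1, -0.0, -0.2]
grip_width: 0.0001
```

```bash
python3 w.py; python3 look.py w2;python3 - <<'E'
from h import *
t=viewer.read_camera('top');sc=viewer.read_camera('scene')
cv2.imwrite('pics/t3c.png',cv2.resize(t['frame'][130:225,210:340],None,fx=6,fy=6,interpolation=cv2.INTER_CUBIC)[:,:,::-1])
cv2.imwrite('pics/s3c.png',cv2.resize(sc['frame'][170:270,180:320],None,fx=5.6,fy=5.6,interpolation=cv2.INTER_CUBIC)[:,:,::-1])
E
```

```text
8.3667 [ 0.5169 -0.0661  0.1587] tx [-0.9997  0.024  -0.0051] tz [ 0.0051  0.     -1.    ] F [ 0.09 -0.04 -0.24] 9.518502738544933e-05
[ 0.5169 -0.0661  0.1587]
elbow_tray [(0.89, [196.2, 257.1, 317.8, 341.9]), (0.34, [65.3, 250.4, 198.8, 352.7])]
plate_tray [(0.79, [314.5, 259.5, 445.2, 354.0])]
```

View pics/s3c.png

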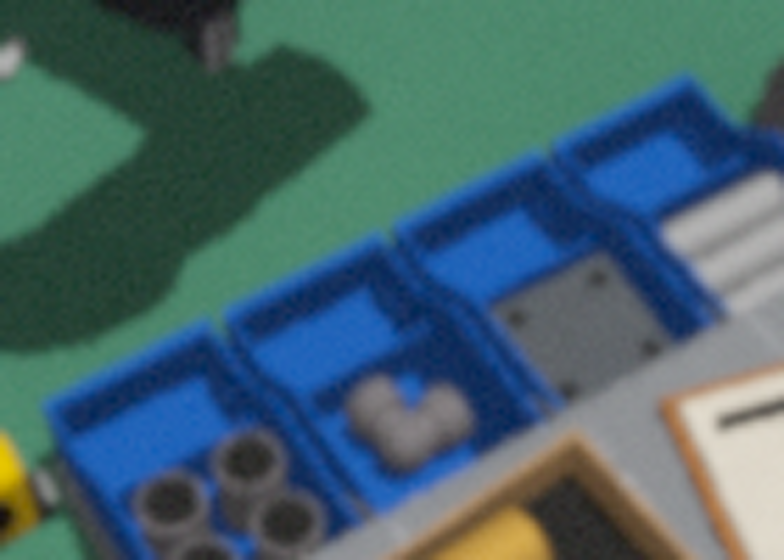

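View pics/t3c.png

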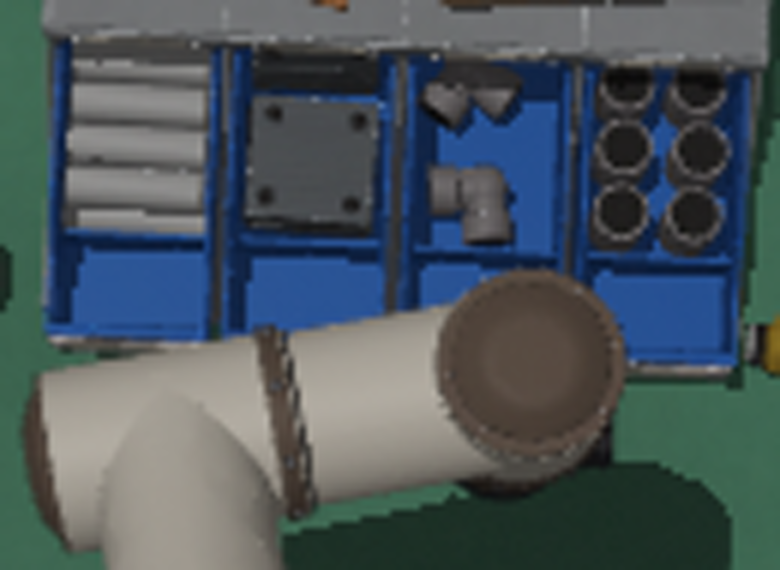

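View pics/w2b.png

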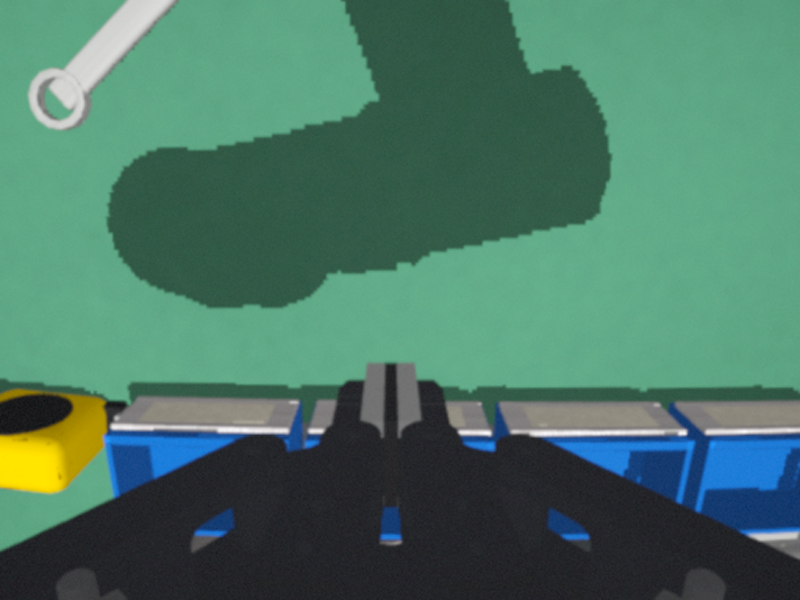

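All four fronts are in line in both the scene and wrist views (the lip line sits at row ~432 across). The elbow tray's lip spans x = 305–492 in the 800-wide wrist picture.

Run:
```python
from h import *
import pickle
s,d,T=pickle.load(open('w2.pkl','rb'))
w=np.array([(306,431),(492,434),(498,432),(688,436),(108,431),(300,432)])*.64
print(onz(d,w,.056,T).round(4))
```

```text
[[ 0.5876 -0.1105  0.056 ]
 [ 0.5916 -0.016   0.056 ]
 [ 0.5906 -0.0129  0.056 ]
 [ 0.5969  0.0873  0.056 ]
 [ 0.5865 -0.2139  0.056 ]
 [ 0.5881 -0.1136  0.056 ]]
```

Emit:
step_arm(steps=[-20,2,0,0,0,-30,2,0,0,0,-30,1,0,0,0,-18,0,0,0,0,-5,0,10,0,0,0,0,20,0,0,0,0,20,0,0])

```text
clock: 9.2
position: [0.6189, -0.0599, 0.1062]
ee_rot: [0.01, 1.0, 0.0, 0.0]
contact_force: [-0.5, -0.4, -0.2]
grip_width: 0.0001
```

```bash
python3 w.py;python3 - <<'E'
from h import *
sc=viewer.read_camera('scene')
cv2.imwrite('pics/s4c.png',cv2.resize(sc['frame'][170:270,180:320],None,fx=5.6,fy=5.6,interpolation=cv2.INTER_CUBIC)[:,:,::-1])
E
```

```text
9.2 [ 0.6189 -0.0599  0.1062] tx [-9.998e-01  1.990e-02 -6.000e-04] tz [ 6.e-04  4.e-04 -1.e+00] F [-0.45 -0.44 -0.23] 0.00012574997111050874
```

View pics/s4c.png

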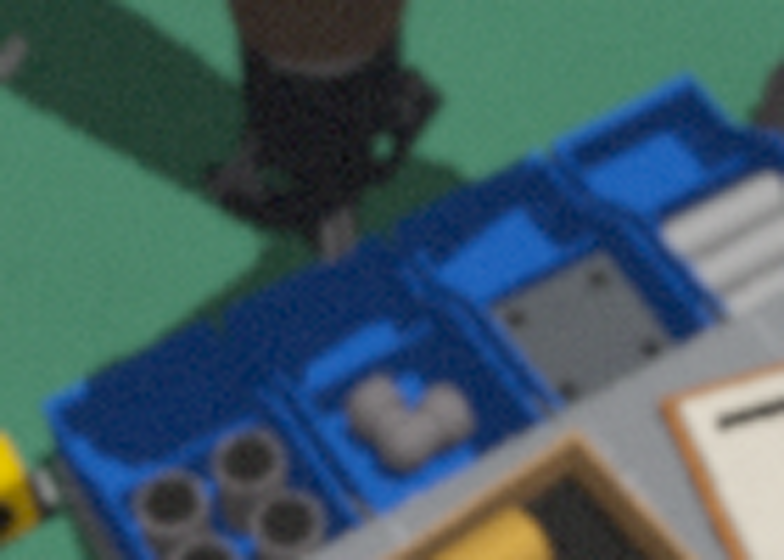

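Scene view: the fingertip is at about (335,258), above the elbow tray's front. Next I'll descend into the pocket.

Emit:
step_arm(steps=[-1,-3,15,0,0,0,0,18,0,0,0,0,15,0,0,0,0,12,0,0,0,0,10,0,0,0,0,5,0,0,0,0,0,0,0])

```text
clock: 9.83
position: [0.6188, -0.0638, 0.0312]
ee_rot: [0.01, 1.0, -0.0, -0.001]
contact_force: [-0.4, -0.1, 0.0]
grip_width: 0.0002
```

Emit:
step_arm(steps=[3,0,0,0,0,3,0,0,0,0,3,0,0,0,0,3,0,0,0,0,3,0,0,0,0,3,0,0,0,0,3,0,0,0,0])

```text
clock: 10.42
position: [0.5994, -0.0633, 0.0332]
ee_rot: [0.01, 1.0, 0.0, 0.001]
contact_force: [3.9, 1.3, 2.1]
grip_width: 0.0004
```

Hooked: the force is +3.9 N along +x. Now I'll pull smoothly.

Emit:
step_arm(steps=[4,0,0,0,0,5,0,0,0,0,6,0,0,0,0,7,0,0,0,0,7,0,0,0,0,7,0,0,0,0,7,0,0,0,0,7,0,0,0,0,7,0,0,0,0,7,0,0,0,0,7,0,0,0,0,7,0,0,0,0,7,0,0,0,0,7,0,0,0,0,5,0,0,0,0,4,0,0,0,0,3,0,0,0,0,2,0,0,0,0])

```text
clock: 11.92
position: [0.4921, -0.0613, 0.0322]
ee_rot: [0.01, 1.0, -0.0, -0.0]
contact_force: [2.6, 2.3, 0.0]
grip_width: 0.0001
```

Emit:
step_arm(steps=[2,0,0,0,0,2,0,0,0,0,2,0,0,0,0,2,0,0,0,0])

```text
clock: 12.25
position: [0.4846, -0.0611, 0.0322]
ee_rot: [0.01, 1.0, 0.0, 0.0]
contact_force: [3.4, 2.4, -0.7]
grip_width: 0.0002
```

Emit:
step_arm(steps=[2,0,0,0,0,2,0,0,0,0,2,0,0,0,0,1.5,0,0,0,0])

```text
clock: 12.58
position: [0.4815, -0.0607, 0.0328]
ee_rot: [0.01, 1.0, 0.0, 0.005]
contact_force: [13.0, -2.7, -10.2]
grip_width: -0.0001
```

Emit:
step_arm(steps=[1.5,0,0,0,0,1.5,0,0,0,0,0,0,0,0,0])

```text
clock: 12.83
position: [0.4816, -0.0604, 0.0334]
ee_rot: [0.009, 1.0, 0.001, 0.008]
contact_force: [16.0, -3.8, -11.5]
grip_width: 0.0
```

The stop is reached: the tool held at x = 0.4815 as the force rose to 16 N. I'll unhook forward and lift clear. The finger goes only partway into the pocket, so it can't push the tray back.

Emit:
step_arm(steps=[-5,0,0,0,0,-5,0,0,0,0,-5,0,0,0,0,-4,0,0,0,0,0,0,0,0,0])

```text
clock: 13.25
position: [0.4929, -0.0615, 0.032]
ee_rot: [0.011, 1.0, -0.0, -0.001]
contact_force: [0.7, 0.0, 0.8]
grip_width: 0.0
```

```bash
python3 w.py
```

```text
13.25 [ 0.4929 -0.0615  0.032 ] tx [-0.9998  0.0211  0.0015] tz [-1.5e-03 -4.0e-04 -1.0e+00] F [0.73 0.03 0.82] 2.6320632061586266e-05
```

Emit:
step_arm(steps=[0,0,-10,0,0,0,0,-20,0,0,0,0,-30,0,0,0,0,-30,0,0,0,0,-30,0,0,0,0,-30,0,0,0,0,-30,0,0,0,-15,-20,0,0,0,-30,0,0,0,0,-32,0,0,0,0,-32,0,0,0,0,-32,0,0,0,0,-32,0,0,0,0,-32,0,0,0,0,-32,0,0,0,0,-32,0,0,0,0,-32,0,0,0,0,-25,0,0,0,0,-12,0,0,0,0,0,0,0,0])

```text
clock: 14.92
position: [0.4849, -0.401, 0.231]
ee_rot: [0.012, 1.0, 0.001, -0.001]
contact_force: [1.3, -0.9, 0.1]
grip_width: 0.0001
```

```bash
python3 w.py;python3 - <<'E'
from h import *
t=viewer.read_camera('top');sc=viewer.read_camera('scene');save(t['frame'],'top5')
cv2.imwrite('pics/t5c.png',cv2.resize(t['frame'][130:225,210:340],None,fx=6,fy=6,interpolation=cv2.INTER_CUBIC)[:,:,::-1])
cv2.imwrite('pics/s5c.png',cv2.resize(sc['frame'][170:270,180:320],None,fx=5.6,fy=5.6,interpolation=cv2.INTER_CUBIC)[:,:,::-1])
E
```

```text
14.9167 [ 0.4849 -0.401   0.231 ] tx [-0.9997  0.0241  0.0023] tz [-0.0022  0.0011 -1.    ] F [ 1.25 -0.89  0.12] 0.0001496857231432845
```

View pics/t5c.png

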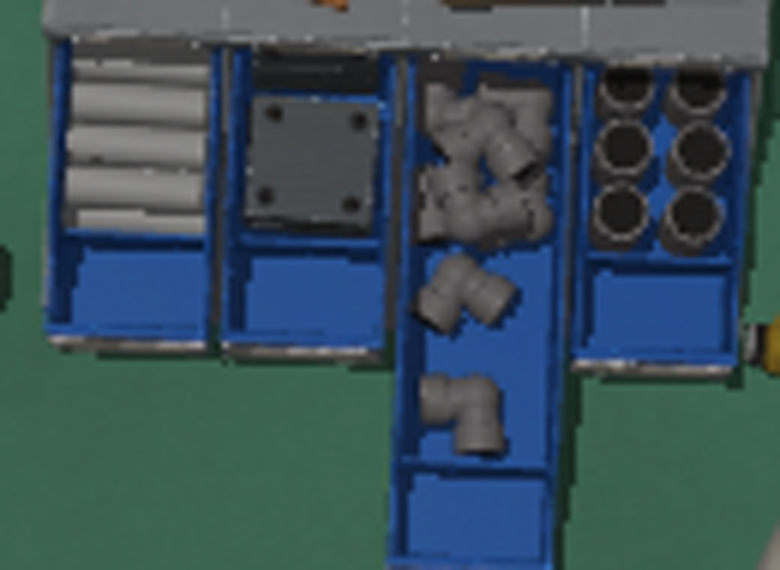

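View pics/s5c.png

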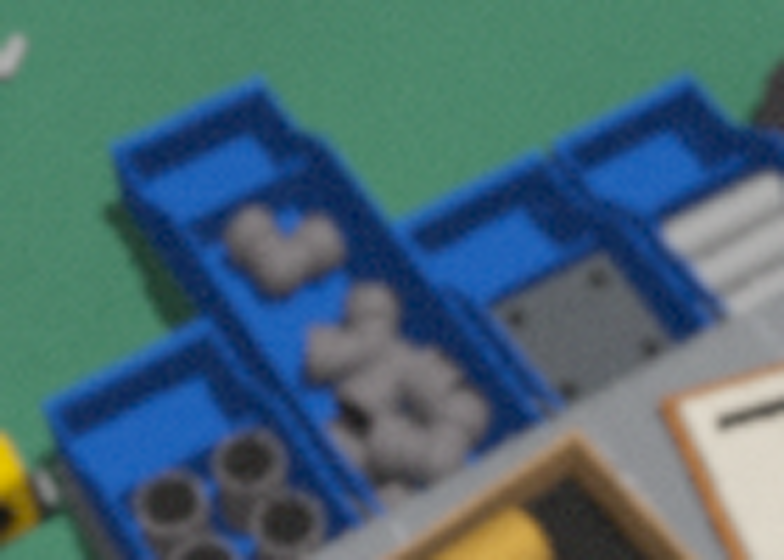

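View pics/top5.png

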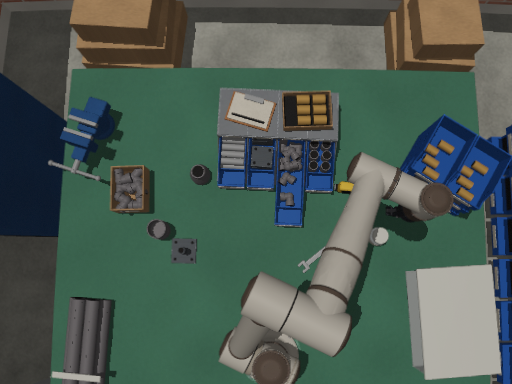

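Run:
```python
from h import *
t=viewer.read_camera('top');sc=viewer.read_camera('scene')
f=lambda L:[(210+x/6,130+y/6) for x,y in L]
g=lambda L:[(180+x/5.6,170+y/5.6) for x,y in L]
a=onz(t,f([(485,257),(475,467),(480,171+37),(473,454)]),.054);print(a.round(4), a[0]-a[1])
b=onz(sc,g([(228,305),(380,235),(112,148),(260,78)]),.056);print(b.round(4),b[0]-b[2],b[1]-b[3])
a0=cv2.imread('pics/top0.png')[:,:,::-1]
for c,r in {'wrench':(290,230,320,276),'jar':(366,224,384,246),'tape':(335,178,350,196),'left':(100,150,215,270)}.items():
    x0,y0,x1,y1=r;D=np.abs(t['frame'][y0:y1,x0:x1].astype(int)-a0[y0:y1,x0:x1]).max(2);print(c,(D>50).sum(),D.size)
cv2.imwrite('pics/cmp.png',np.vstack([cv2.resize(x[170:280,290:400],None,fx=4,fy=2.7) for x in (a0,t['frame'])])[:,:,::-1])
```

```text
[[ 0.6507 -0.0675  0.054 ]
 [ 0.5231 -0.0619  0.054 ]
 [ 0.6808 -0.0645  0.054 ]
 [ 0.5309 -0.0607  0.054 ]] [ 0.12750909 -0.00564803  0.        ]
[[ 0.5927 -0.1068  0.056 ]
 [ 0.6002 -0.0147  0.056 ]
 [ 0.4659 -0.106   0.056 ]
 [ 0.4691 -0.01    0.056 ]] [ 0.126798   -0.00075888  0.        ] [ 1.31119417e-01 -4.63332902e-03 -1.11022302e-16]
wrench 52 1380
jar 123 396
tape 6 270
left 0 13800
```

View pics/cmp.png

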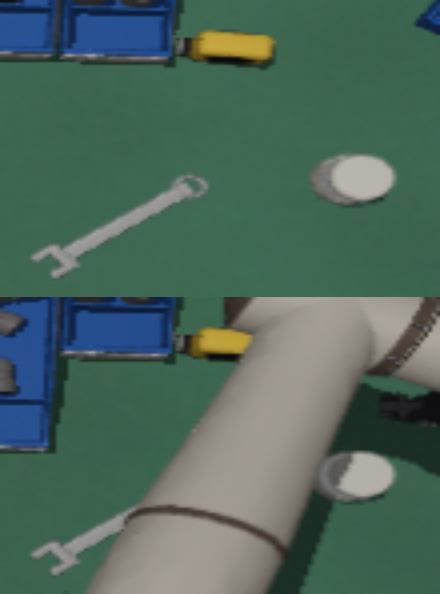

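The wrench, jar and tape haven't moved. The measured draw is 127–131 mm, which matches the 130 mm stop. Handing in.

```bash
python3 -c "
from station import workorder
print(workorder.sign_off())"
```

```text
the job is handed in; nothing more can be done
None
```

The plate tray is fully home and the elbow tray is out to its stop. I handed the job in at about 15 s on the clock, with the robot touching nothing.

- **Plate tray:** I pushed it with the closed fingertips until it hit its home stop. The force rose from about 2 N to 12 N with no further travel. Its front then lined up with the two shut trays.
- **Elbow tray:** I hooked the closed fingers behind its lip from inside the pocket and pulled until the force rose to 16 N with no further travel. I then unhooked and lifted clear. The pictures give 127–131 mm of draw, against the 130 mm stop. The loose elbow is still in the tray behind the divider.
- **Other trays and loose things:** The coupling and nipple trays stayed shut. Everything on the left is unchanged in the before-and-after pictures. The jar and the visible parts of the wrench and tape measure sit where they were; the arm and its shadow covered parts of these three in the last top view.
- **Disagreements between views:** Lip positions from the top and scene cameras differed by up to about 12 mm in x and 14 mm in y. Lip heights came out at 44–55 mm against the given 56. I therefore relied on the force at each stop rather than on those positions.

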